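# Hold the colour viewer over the wet blue patch

## Task

Pull the chest's drawer at least half open, lift the colour viewer (grey plate with a square window and an orange fin) out of it and bring it across the row of jars to the panel with the wet blue patch. Finish still gripping it, level and motionless about one centimetre above the paint, with the blue patch in the middle of the window and the window's edges parallel to the panel's (any of the four ways round); do not put it down or let go. Nothing may ever touch either wet panel, and the jars must stay where they are.

Things in the scene. Friction and masses are not known exactly. Their poses are not given: they have to be found in the camera images.
- chest_top (a point): middle of the front edge of the chest's top. Low wooden chest, 280 (x) x 280 (y) x 95 (z) mm, fixed to the table, on the left, with one dark-fronted drawer. Site axes as the chest's: -x points out of its front and is the level direction in which the drawer slides open. This point is 125 mm in front of the chest's middle; its top begins here and reaches 265 mm back.
- chest_drawer0 (a joint): the drawer's slide: metres pulled out, 0 shut, 0.197 at the stop; starts up to 0.02 ajar, moves with about 1 N, stays where left. Inside 235 mm along the slide by 238 mm wide; floor 22 mm, side walls' tops 67 mm, front panel's top 82 mm above the table. Inside begins 21 mm behind the front panel's outer face; the chest's top covers whatever is not pulled out.
- chest_drawer0_handle (a point): centre of the drawer's brass bar handle, which moves with it: round bar 11 mm thick, 120 mm long, parallel to the chest's y axis, 35 mm in front of the drawer's front panel, 57 mm above the table (38 mm below the chest's top). It can be pinched from above, fingers fore and aft of the bar.
- viewer: colour viewer, about 60 g, flat in the drawer's front part, lengthwise roughly across it, unseen until opened. Grey plate 100 (x) x 56 (y) x 4 mm; origin: centre of its underside, z up. Square through window 40 x 40 mm centred at x +22, y 0 mm. Upright orange fin centred at x -28, y 0: 34 mm along x, 12 mm thick in y, top 52 mm above the underside; grip its two broad faces from above.
- viewer_fin (a point): point in the viewer's fin, midway along it and 30 mm above the plate's underside: a good place for the grip.
- viewer_window (a point): centre of the viewer's window, at the level of the plate's underside; axes as the viewer's.
- panel_blue: small cream painting panel 110 x 110 x 10 mm lying flat, fixed to the table, with the wet blue patch in its middle. Origin: centre of its underside; x and y along its edges. It and the yellow panel lie side by side on the right, either of them may be the nearer to the jars.
- blue_patch (a point): centre of the top of the wet blue patch, a square 22 x 22 mm with its edges along the panel's, 11 mm above the table.
- panel_yellow: the same kind of panel with a wet yellow patch in its middle: not the one wanted, also wet.
- jar_brown: reddish-brown jar with black cap, 56 mm across, 80 mm tall, one of the row of three standing between the chest and the panels. Loose. Origin: centre of its underside.
- jar_white: white jar with white cap, 60 mm across, 70 mm tall, one of the row of three standing between the chest and the panels. Loose. Origin: centre of its underside.
- jar_amber: amber jar with white cap, 54 mm across, 92 mm tall, one of the row of three standing between the chest and the panels. Loose. Origin: centre of its underside.
Things that resemble listed ones, but are neither listed nor needed, are in the scene too. Leave any purple look-alike of the panel_yellow alone.

How it is judged:
By the outcome, as a careful person would: the job done as asked, in the order asked, and still so for the second after the job is handed in, while the arm keeps its last pose, push and grip.
It also fails if it takes over 59 s, if anything falls off the work surface, if the arm or the gripper's body presses on something with over 40 N, if the wrist force passes 120 N, or if a joint passes its speed limit or range.

## Robot

A 6-joint arm with a two-finger parallel gripper is mounted at the origin on the work surface. World frame = base frame: x ahead of the robot, y to its left, z up, the work surface at z = 0. Lengths are in mm, angles in rad, forces in N, time in s.
With the tool pointing down it reaches from about 325 to 875 mm from the base axis. Payload 4.4 kg.
Tool frame: the origin (TCP) lies between the finger pads; the fingertips stand 22 mm ahead of it and the grasp point (between the pads) lies 3 mm ahead of it (ctrl.tips_ahead is the distance from the TCP to the fingertips, in mm); z points along the fingers, y is the line along which they close (so a half turn about z gives the same grasp; the last joint's range is limited). The gripper opens to 85 mm and grips with 20 to 120 N. Pads are 22 mm wide; open, the fingers measure 114 mm over their backs; the gripper's body (76 mm by 85 mm) begins 54 mm behind the grasp point. The pads swing forward as they close: fully open they stand 13 mm farther back than shut.
Start: joints at [-1.306, 0.207, 1.542, -0, 1.393, -0.15], TCP at [231.717, -526.246, 253.282] pointing down, gripper open.
Joint ranges: [-2.73, 2.73], [-0.86, 2.22], [0.23, 2.46], [-1.11, 4.25], [0.08, 2.63], [-2.82, 2.82]. Speed limits (rad/s): [2.79, 2.79, 3.14, 3.14, 3.14, 3.14].

## Interface

Orientations are given as a rotation vector (axis times angle).
In Python, from plant import ctrl gives the robot as it stands.
- The arm moves only by the tool carry_out, never from a script. Its arguments are lists of equal length, an entry for each row: "slide": the shift along the world's x, y, z in units of 40 mm (1.0 is 40 mm), a list of three; "dr": the turn, a rotation vector about the world's x, y, z in units of 5 degrees (1.0 is 5 degrees), a list of three; "jaw": the closure, from 0 (fully open) to 1 (shut). In form: {"slide": [[tx, ty, tz], ...], "dr": [[wx, wy, wz], ...], "jaw": [jaw, ...]}. A call has 1 to 20 rows; each row is the pose to reach, as a shift and turn from the pose commanded when the call began; what a row does not reach only later rows make up. A row lasts 1/10 s, in which the tool goes at most 50 mm and 8.59 degrees, less where a joint would pass 70% of its speed; a pose out of reach is approached as far as the arm can. A call with a gripper value outside its range is refused whole. The fingers move at their own pace and stop on an object; "grip_force" is the grip in N (left out, the last holds). Time passes only in rows, so rows that repeat a pose let the fingers close. It gives the time, the measured TCP pose, the force, the opening and the grip force at its end, in the units of the state.
- ctrl.get_obs(): the state, without advancing time (a new reading comes with each control period).
- ctrl.camera(name): name is "scene" or "side" or "wrist"; returns a dict with "color" (384x512x3 uint8, red, green, blue), "intrinsics" (3x3 intrinsics, pixels), "k1" (the pictures are not rectified: a ray, as slopes to the right and down, at radius r is drawn at 1 + k1 r^2 times it, then the intrinsics apply), "position" and "attitude" of the camera in the world; the wrist camera has in their place "mount" (4x4, takes a point from camera to tool coordinates, whose origin is the TCP and whose axes are the flange's). Camera axes: x right, y up, looking along -z (the intrinsics and any distortion apply to the point x, -y, -z); pixel columns grow to the right and rows downward; lengths in mm; the calibration is good to about 2 mm. A picture is of the moment at which its call begins: read the wrist's pose just before it. There is no depth.
- ctrl.sign_off(): hands the job in; it is judged then, once.
The state is a dict: "t": time; "joints": joint angles; "joint_vel": joint speeds; "effort": joint torques, N m; "position": TCP position; "tool_rot": TCP orientation; "contact_force": force on the tool from outside, world axes, zero at the start; "wrist_torque": the same for the moment, N m; "grip_width": opening from 0.0 (shut) to 1.0 (fully open); "grasp_force": force on a finger pad.
Only numpy, scipy, OpenCV 4.12 (cv2) and the standard library are available. Lean on these libraries where they do the work, as an engineer would, in place of code of your own. Each camera call takes 0.05 s, during which the arm holds its last target. There are 200 camera calls.

## Working session

There is one attempt and no reset: what is moved stays moved. The work goes in short steps, Python scripts to look and compute and a tool call to move; the robot and the scene stay as the last step left them, time stands still between calls to the robot, and variables do not carry over. Pictures are saved under pics/ and viewed, at most 10 in all, crops included, and the job is handed in when it is done.

Besides the shell and the picture viewer there is one more tool, called after "Call:" as name(argument=value, ...) on one line, values as JSON. carry_out: Moves the arm, as the interface text tells. Its arguments: {"type":"object","properties":{"slide":{"type":"array"},"dr":{"type":"array"},"jaw":{"type":"array"},"grip_force":{"type":"number"}},"required":["slide","dr","jaw"]}

```bash
mkdir -p pics; ls; cat > h.py <<'E'
import numpy as np, cv2
from scipy.spatial.transform import Rotation as R
from plant import ctrl
def att(a):
    a=np.array(a,float)
    return a if a.shape==(3,3) else R.from_rotvec(a).as_matrix()
def shot(name,fn=None):
    o=ctrl.get_obs(); c=ctrl.camera(name)
    if name=='wrist':
        T=np.eye(4); T[:3,:3]=att(o['tool_rot']); T[:3,3]=o['position']; M=T@np.array(c['mount'])
        c['P'],c['A']=M[:3,3],M[:3,:3]
    else: c['P'],c['A']=np.array(c['position'],float),att(c['attitude'])
    if fn: cv2.imwrite('pics/'+fn,c['color'][:,:,::-1])
    return c
def ray(c,u,v):
    K=np.array(c['intrinsics'],float); k=c['k1']
    D=np.array([k,0,0,0],float)
    p=cv2.undistortPoints(np.array([[[u,v]]],float),K,D)[0,0]
    return c['A']@np.array([p[0],-p[1],-1.])
def onz(c,u,v,z):
    d=ray(c,u,v); return c['P']+d*(z-c['P'][2])/d[2]
def proj(c,X):
    q=c['A'].T@(np.array(X,float)-c['P']); s=np.array([q[0],-q[1]])/-q[2]
    s=s*(1+c['k1']*(s@s)); K=np.array(c['intrinsics']); return K[:2,:2]@s+K[:2,2]
E
python3 - <<'E'
from h import *
a=shot('scene','s0.png'); b=shot('side','d0.png'); 
print(ctrl.get_obs()); print({k:v for k,v in a.items() if k!='color'}); print(b['P'])
w=shot('wrist','w0.png'); print(w['mount'],w['k1'])
cv2.imwrite('pics/both.png',np.vstack([cv2.resize(a['color'],None,fx=.78,fy=.78),cv2.resize(b['color'],None,fx=.78,fy=.78)])[:,:,::-1])
E
```

```text
pics
{'t': 0.1, 'joints': array([-1.30649690e+00,  2.07356455e-01,  1.54279977e+00, -2.05681021e-05,
        1.39352202e+00, -1.50527978e-01]), 'joint_vel': array([-0.00044325, -0.00013106, -0.00454128, -0.00057457,  0.00129929,
       -0.00057732]), 'effort': array([-3.96227024e-04, -3.84089720e+01, -2.92547572e+01, -1.71937404e-04,
        4.88602614e-03, -3.47366040e-06]), 'position': array([ 231.54416803, -525.62225497,  252.23490372]), 'tool_rot': array([-3.07222057e+00, -6.46524362e-01,  2.17859671e-04]), 'contact_force': array([-0.35114484,  0.57227082,  0.18912372]), 'wrist_torque': array([ 0.00871025, -0.07026477,  0.0012457 ]), 'grasp_force': 0.0, 'grip_width': 1.0000525950540249}
{'intrinsics': array([[443.06557605,   0.        , 251.98810579],
       [  0.        , 443.06557605, 193.13079141],
       [  0.        ,   0.        ,   1.        ]]), 'k1': -0.1616066748312506, 'position': array([1142.92684811, -408.70801839, 1200.09475805]), 'attitude': array([0.49469003, 0.26883338, 0.97085809]), 'P': array([1142.92684811, -408.70801839, 1200.09475805]), 'A': array([[ 5.43655170e-01, -7.19705340e-01,  4.31813941e-01],
       [ 8.39308669e-01,  4.66110466e-01, -2.79824930e-01],
       [ 1.18499103e-04,  5.14553454e-01,  8.57458296e-01]])}
[ 546.51012015  771.17650984 1073.59517284]
[[ 1.26613602e-03  9.54924288e-01  2.96846764e-01  7.65597578e+01]
 [ 9.99999182e-01 -1.15590709e-03 -5.46851950e-04 -2.88453959e-01]
 [-1.79074930e-04  2.96847214e-01 -9.54924971e-01 -1.20911746e+02]
 [ 0.00000000e+00  0.00000000e+00  0.00000000e+00  1.00000000e+00]] -0.022312664084580408
```

View pics/s0.png

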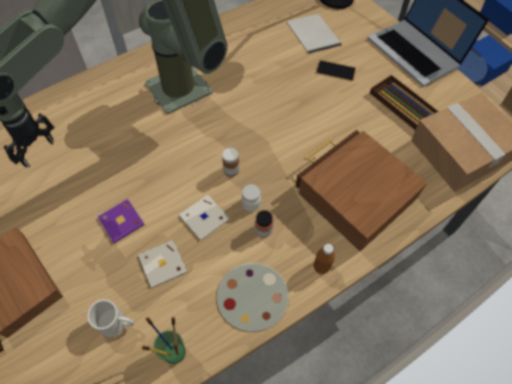

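View pics/d0.png

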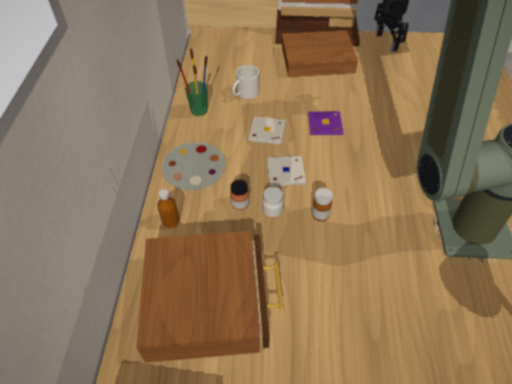

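The scene picture shows the chest at (362,187) with its handle at about (318,152), the blue panel at (203,216), the yellow panel at (162,263) and the jars at amber (231,160), white (251,198) and brown (264,222). In the side picture the handle bar runs from (277,254) to (282,306) and the blue panel is at (286,170).

Things that could be mistaken:
- **Chest:** the second chest at scene (20,280) is a look-alike. I choose the one with the brass bar at (362,187).
- **Panel:** yellow (162,263), purple (121,221) and the palette (252,297) are possible confusions. I choose the panel with the blue patch at (203,216).
- **Jars:** the bottle at (325,258) is not one of the three.

```bash
python3 - <<'E'
from h import *
a=shot('scene'); b=shot('side')
def up(c,x0,y0,w,h,f): return cv2.resize(c['color'][y0:y0+h,x0:x0+w],None,fx=f,fy=f,interpolation=cv2.INTER_CUBIC)
A=up(a,170,120,200,150,4); 
B=up(b,215,140,133,180,3.3)
cv2.imwrite('pics/ca.png',A[:,:,::-1]); cv2.imwrite('pics/cb.png',B[:,:,::-1])
for n,c in(('scene',a),('side',b)):
    hsv=cv2.cvtColor(c['color'],cv2.COLOR_RGB2HSV)
    m=cv2.inRange(hsv,(112,120,60),(125,255,255))
    k,l,s,ce=cv2.connectedComponentsWithStats(m)
    print(n,[(s[i],ce[i].round(1),onz(c,*ce[i],11).round(0)) for i in range(1,k) if s[i][4]>12])
    m=cv2.inRange(hsv,(20,150,120),(30,255,255))
    k,l,s,ce=cv2.connectedComponentsWithStats(m)
    print(n,'gold',[(s[i],ce[i].round(1),onz(c,*ce[i],57).round(0)) for i in range(1,k) if s[i][4]>25])
E
```

```text
scene [(array([202, 214,   5,   4,  17], dtype=int32), array([203.9, 215.6]), array([ 531., -187.,   11.]))]
scene gold [(array([383,  92,  36,  28,  67], dtype=int32), array([400.2, 105.4]), array([549., 598.,  57.]))]
side [(array([283, 168,   6,   3,  16], dtype=int32), array([285.8, 168.9]), array([ 532., -188.,   11.]))]
side gold [(array([263, 262,  20,  48, 231], dtype=int32), array([275.8, 286.2]), array([548., 238.,  57.]))]
```

View pics/ca.png

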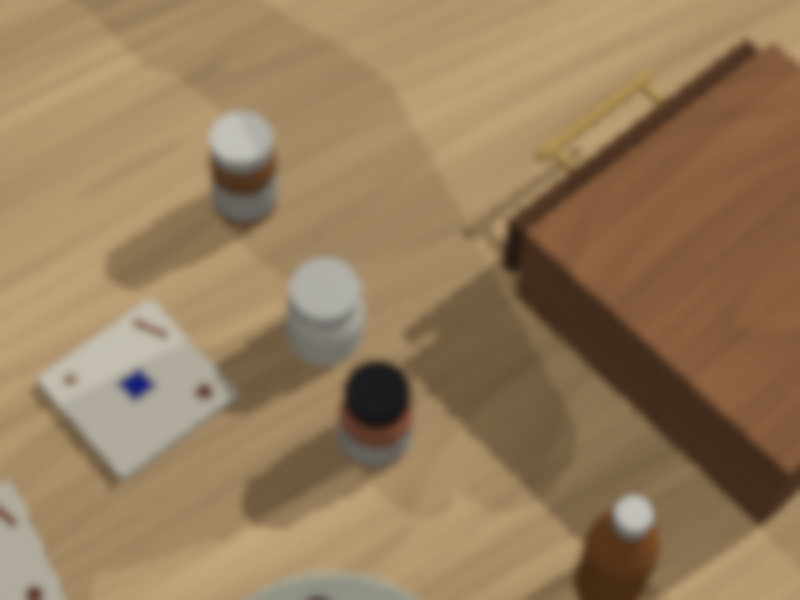

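View pics/cb.png

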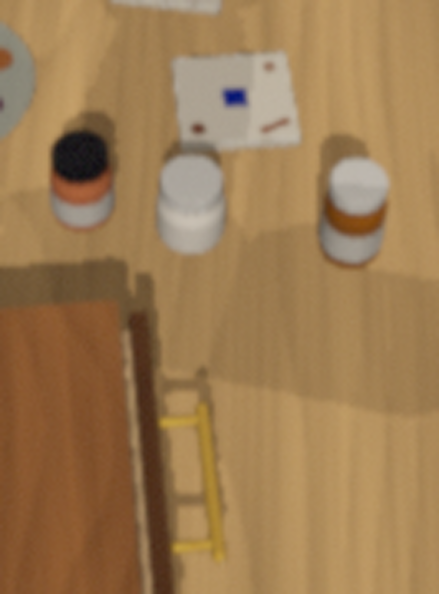

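Crop A shows the brass bar from (543,153) to (647,78), the blue panel with a blue patch at (137,384), and the jars. Crop B shows the bar from (203,405) to (219,557). The drawer is slightly ajar, and the choice of chest and panel holds up.

```bash
python3 - <<'E'
from h import *
a=shot('scene'); b=shot('side')
fa=lambda p:(170+(p[0]+.5)/4-.5,120+(p[1]+.5)/4-.5)
fb=lambda p:(215+(p[0]+.5)/3.3-.5,140+(p[1]+.5)/3.3-.5)
def rep(n,P,z,c,f):
    X=np.array([onz(c,*f(p),z) for p in P])[:,:2]; print(n,X.round(0).tolist(),'mean',X.mean(0).round(1),'ang',[np.degrees(np.arctan2(*(X[(i+1)%len(X)]-X[i])[::-1])).round(1) for i in range(len(X))])
rep('handleA',[(543,153),(647,78)],57,a,fa); rep('handleB',[(203,405),(219,557)],57,b,fb)
rep('panelA',[(148,300),(235,398),(122,480),(38,382)],10,a,fa); rep('panelB',[(175,58),(285,53),(299,143),(183,150)],10,b,fb)
rep('topA',[(525,235),(772,45)],95,a,fa); rep('topB',[(123,303),(141,594)],95,b,fb)
for n,z,p,q in(('amber',92,(242,138),(358,186)),('white',70,(326,288),(191,183)),('brown',80,(378,392),(80,156))): rep(n,[p],z,a,fa); rep(n,[q],z,b,fb)
E
```

```text
handleA [[550.0, 177.0], [535.0, 295.0]] mean [542.7 235.9] ang [np.float64(97.0), np.float64(-83.0)]
handleB [[550.0, 171.0], [534.0, 295.0]] mean [541.8 233.1] ang [np.float64(97.3), np.float64(-82.7)]
panelA [[471.0, -143.0], [582.0, -130.0], [595.0, -236.0], [488.0, -250.0]] mean [ 534.  -189.7] ang [np.float64(6.3), np.float64(-83.0), np.float64(-172.7), np.float64(99.2)]
panelB [[590.0, -236.0], [485.0, -248.0], [472.0, -135.0], [577.0, -122.0]] mean [ 531.  -185.3] ang [np.float64(-173.6), np.float64(96.5), np.float64(7.3), np.float64(-83.7)]
topA [[622.0, 102.0], [584.0, 379.0]] mean [603.2 240.3] ang [np.float64(97.9), np.float64(-82.1)]
topB [[614.0, 106.0], [586.0, 342.0]] mean [600.3 224.3] ang [np.float64(96.8), np.float64(-83.2)]
amber [[430.0, -27.0]] mean [430.5 -27.4] ang [np.float64(0.0)]
amber [[429.0, -21.0]] mean [429.3 -21.3] ang [np.float64(0.0)]
white [[568.0, -39.0]] mean [568.  -39.2] ang [np.float64(0.0)]
white [[567.0, -35.0]] mean [567.3 -35.4] ang [np.float64(0.0)]
brown [[666.0, -58.0]] mean [666.1 -58.4] ang [np.float64(0.0)]
brown [[662.0, -52.0]] mean [662.2 -52. ] ang [np.float64(0.0)]
```

```bash
cat >> h.py <<'E'
def goal(X,ydeg):
    "slide/dr units to bring TCP to X, pointing down, tool y at angle ydeg mod 180"
    o=ctrl.get_obs(); M=att(o['tool_rot']); 
    best=None
    for s in(0,180):
        t=np.radians(ydeg+s); y=np.array([np.cos(t),np.sin(t),0]); z=np.array([0,0,-1.]); G=np.c_[np.cross(y,z),y,z]
        v=R.from_matrix(G@M.T).as_rotvec(degrees=True)/5
        print('slide',((np.array(X)-o['position'])/40).round(3),'dr',v.round(2))
    print('pos',o['position'].round(1),'yang',np.degrees(np.arctan2(M[1,1],M[0,1])).round(1),'z',M[:,2].round(3),'j',o['joints'].round(2),'grip',o['grip_width'],o['grasp_force'],'F',o['contact_force'].round(1),'t',o['t'])
E
python3 -c "
from h import *
goal((542,234,200),7.2)"
```

```text
slide [ 7.758 19.002 -1.325] dr [-0.000e+00 -1.000e-02  1.469e+01]
slide [ 7.758 19.002 -1.325] dr [-1.000e-02  0.000e+00 -2.131e+01]
pos [ 231.7 -526.1  253. ] yang -66.2 z [-0.     0.001 -1.   ] j [-1.31  0.21  1.54 -0.    1.39 -0.15] grip 0.9989266432446999 0.0 F [ 0.2  1.  -0.7] t 0.35
```

Call:
carry_out(slide=[[0.4, 1, 0], [1, 2.5, 0], [1.6, 4, 0], [2.0, 5, 0], [2.4, 6, 0], [2.8, 7, -0.2], [3.3, 8, -0.4], [3.7, 9, -0.5], [4.1, 10, -0.6], [4.5, 11, -0.7], [4.9, 12, -0.8], [5.3, 13, -0.9], [5.7, 14, -1], [6.1, 15, -1.1], [6.5, 16, -1.2], [6.9, 17, -1.3], [7.3, 18, -1.3], [7.6, 18.7, -1.3], [7.75, 19, -1.3], [7.75, 19, -1.3]], dr=[[0, 0, 1], [0, 0, 2], [0, 0, 3], [0, 0, 4], [0, 0, 5], [0, 0, 6], [0, 0, 7], [0, 0, 8], [0, 0, 9], [0, 0, 10], [0, 0, 11], [0, 0, 12], [0, 0, 13], [0, 0, 14], [0, 0, 14.7], [0, 0, 14.7], [0, 0, 14.7], [0, 0, 14.7], [0, 0, 14.7], [0, 0, 14.7]], jaw=[0.69, 0.69, 0.69, 0.69, 0.69, 0.69, 0.69, 0.69, 0.69, 0.69, 0.69, 0.69, 0.69, 0.69, 0.69, 0.69, 0.69, 0.69, 0.69, 0.69], grip_force=30)

```text
t: 2.35
position: [542.0, 234.9, 201.1]
tool_rot: [2.073, 2.36, -0.0]
contact_force: [-0.7, -0.2, 0.7]
grip_width: 0.309
grasp_force: 0.0
```

```bash
python3 - <<'E'
from h import *
goal((542,234,150),7.2)
w=shot('wrist','w1.png')
hsv=cv2.cvtColor(w['color'],cv2.COLOR_RGB2HSV)
m=cv2.inRange(hsv,(20,130,90),(32,255,255)); k,l,s,ce=cv2.connectedComponentsWithStats(m)
print([(s[i],ce[i].round(1),onz(w,*ce[i],57).round(1)) for i in range(1,k) if s[i][4]>40])
E
```

```text
slide [-1.000e-03 -2.200e-02 -1.278e+00] dr [ 0.    0.   -0.04]
slide [-1.000e-03 -2.200e-02 -1.278e+00] dr [-0.    0.   35.96]
pos [542.  234.9 201.1] yang 7.4 z [ 0. -0. -1.] j [ 0.26  0.29  1.56 -0.    1.3   0.13] grip 0.3090452813248357 0.0 F [-0.7 -0.2  0.7] t 2.35
[(array([256, 139,  30,   2,  43], dtype=int32), array([271.5, 139.7]), array([554.4, 289. ,  57. ]))]
```

View pics/w1.png

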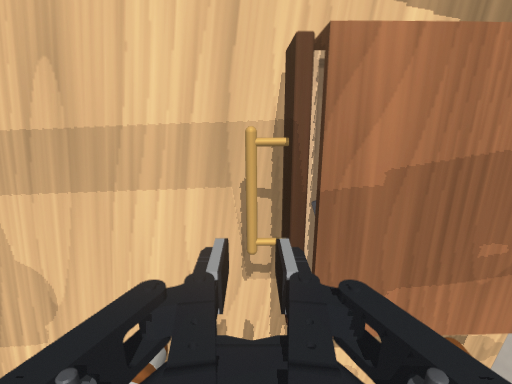

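The bar runs from about (251,131) to (253,250), just left of centre between the fingers, with the drawer front at x≈285.

```bash
python3 - <<'E'
from h import *
w=shot('wrist')
p=onz(w,251.3,129,57);q=onz(w,252.5,252,57); m=(p+q)/2; d=p-q
print(p,q,m,np.hypot(*d[:2]),np.degrees(np.arctan2(d[1],d[0]))-90)
goal((m[0],m[1],60),7.2)
E
```

```text
[533.94166985 294.79112926  57.        ] [551.3770342  169.93376571  57.        ] [542.65935202 232.36244748  57.        ] 126.06884295310117 7.949506400435951
slide [ 0.034 -0.013 -3.524] dr [ 0.01 -0.01 -0.01]
slide [ 0.034 -0.013 -3.524] dr [2.000e-02 2.000e-02 3.599e+01]
pos [541.3 232.9 201. ] yang 7.3 z [-0.001 -0.001 -1.   ] j [ 0.26  0.28  1.56 -0.    1.3   0.13] grip 0.31139569644326404 0.0 F [-0.6  0.9 -0.3] t 2.45
```

Call:
carry_out(slide=[[0.02, 0, -0.9], [0.02, 0, -1.8], [0.02, 0, -2.5], [0.02, 0, -2.9], [0.02, 0, -3.2], [0.02, 0, -3.5], [0.02, 0, -3.5], [0.02, 0, -3.5], [0.02, 0, -3.5], [0.02, 0, -3.5], [0.02, 0, -3.5]], dr=[[0, 0, 0], [0, 0, 0], [0, 0, 0], [0, 0, 0], [0, 0, 0], [0, 0, 0], [0, 0, 0], [0, 0, 0], [0, 0, 0], [0, 0, 0], [0, 0, 0]], jaw=[0.69, 0.69, 0.69, 0.69, 0.69, 0.69, 0.69, 0.85, 0.95, 0.95, 0.95])

```text
t: 3.55
position: [543.6, 233.9, 62.4]
tool_rot: [2.075, 2.357, 0.003]
contact_force: [-0.2, -1.1, 6.9]
grip_width: 0.112
grasp_force: 29.4
```

Call:
carry_out(slide=[[-0.1, -0.01, 0], [-0.35, -0.05, 0], [-0.7, -0.09, 0], [-1.1, -0.14, 0], [-1.5, -0.19, 0], [-1.9, -0.25, 0], [-2.3, -0.3, 0], [-2.7, -0.35, 0], [-3.1, -0.4, 0], [-3.5, -0.45, 0], [-3.8, -0.49, 0], [-4.0, -0.52, 0], [-4.1, -0.53, 0], [-4.1, -0.53, 0], [-4.1, -0.53, 0]], dr=[[0, 0, 0], [0, 0, 0], [0, 0, 0], [0, 0, 0], [0, 0, 0], [0, 0, 0], [0, 0, 0], [0, 0, 0], [0, 0, 0], [0, 0, 0], [0, 0, 0], [0, 0, 0], [0, 0, 0], [0, 0, 0], [0, 0, 0]], jaw=[0.95, 0.95, 0.95, 0.95, 0.95, 0.95, 0.95, 0.95, 0.95, 0.95, 0.95, 0.95, 0.95, 0.95, 0.95])

```text
t: 5.05
position: [378.6, 211.0, 62.3]
tool_rot: [2.072, 2.357, -0.003]
contact_force: [1.7, -8.0, 12.9]
grip_width: 0.12
grasp_force: 30.6
```

Call:
carry_out(slide=[[0, 0, 0], [0, 0, 0], [0, 0, 0], [0, 0, 0.5], [0, 0, 1.2], [0, 0, 2], [0, 0, 3], [0.8, 0.1, 4], [1.7, 0.2, 4.5], [2.3, 0.3, 4.7], [2.3, 0.3, 4.7], [2.3, 0.3, 4.7]], dr=[[0, 0, 0], [0, 0, 0], [0, 0, 0], [0, 0, 0], [0, 0, 0], [0, 0, 0], [0, 0, 0], [0, 0, 0], [0, 0, 0], [0, 0, 0], [0, 0, 0], [0, 0, 0]], jaw=[0.69, 0.69, 0.69, 0.69, 0.69, 0.69, 0.69, 0.69, 0.69, 0.69, 0.69, 0.69])

```text
t: 6.25
position: [469.6, 224.6, 248.0]
tool_rot: [-2.075, -2.356, 0.004]
contact_force: [0.3, 0.2, -0.4]
grip_width: 0.307
grasp_force: 0.0
```

```bash
python3 - <<'E'
from h import *
s=shot('side'); w=shot('wrist')
S=cv2.resize(s['color'][200:370,120:347],None,fx=1.72,fy=1.72*300/292)
W=w['color']
for c,n in((s,'side'),(w,'wrist')):
    hsv=cv2.cvtColor(c['color'],cv2.COLOR_RGB2HSV)
    m=cv2.inRange(hsv,(5,170,120),(17,255,255)); k,l,st,ce=cv2.connectedComponentsWithStats(m)
    print(n,[(st[i],ce[i].round(1),onz(c,*ce[i],60).round(1)) for i in range(1,k) if st[i][4]>40])
H=np.zeros((384,512+420,3),np.uint8); H[:,:512]=W; S=cv2.resize(S,(420,315)); H[:315,512:]=S
cv2.imwrite('pics/w2.png',cv2.resize(H,(800,330),interpolation=cv2.INTER_AREA)[:,:,::-1])
goal((0,0,0),0)
E
```

```text
side [(array([158, 199,  17,  29, 346], dtype=int32), array([166.3, 212.2]), array([854.8,  31. ,  60. ])), (array([276, 270,  14,  16, 167], dtype=int32), array([282.8, 277.4]), array([531.9, 214.5,  60. ]))]
wrist [(array([287, 186,  35,  28, 634], dtype=int32), array([303.7, 199.2]), array([531. , 212.9,  60. ])), (array([483, 321,  29,  56, 728], dtype=int32), array([499.7, 346.8]), array([848.2,  33.3,  60. ]))]
slide [-11.714  -5.609  -6.187] dr [ 0.01 -0.05 -1.46]
slide [-11.714  -5.609  -6.187] dr [7.000e-02 1.000e-02 3.454e+01]
pos [468.6 224.4 247.5] yang 7.3 z [-0.004 -0.001 -1.   ] j [0.28 0.1  1.68 0.   1.37 0.15] grip 0.31003335658718656 0.0 F [0.3 0.4 0.1] t 6.35
```

View pics/w2.png

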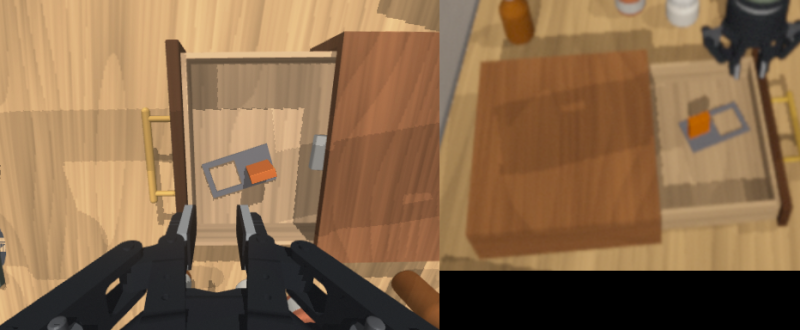

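The viewer lies obliquely in the drawer. In the wrist view the fin is at about (304,199) and the window at about (262,208), and the long axis is tilted. I'll measure it more precisely with masks.

```bash
cat > fin.py <<'E'
from h import *
w=shot('wrist')
hsv=cv2.cvtColor(w['color'],cv2.COLOR_RGB2HSV)
m=cv2.inRange(hsv,(4,150,90),(17,255,255)); k,l,st,ce=cv2.connectedComponentsWithStats(m)
i=min(range(1,k),key=lambda i:np.hypot(*(onz(w,*ce[i],60)[:2]-[531,213])) if st[i][4]>100 else 1e9)
f=(l==i); v=hsv[:,:,2][f]; t,_=cv2.threshold(v.reshape(-1,1),0,255,cv2.THRESH_OTSU)
def rect(mask,z):
    c=max(cv2.findContours(mask.astype(np.uint8),cv2.RETR_EXTERNAL,cv2.CHAIN_APPROX_NONE)[0],key=cv2.contourArea)
    X=np.array([onz(w,*p[0],z)[:2] for p in c],np.float32); r=cv2.minAreaRect(X); 
    B=cv2.boxPoints(r); e=[B[1]-B[0],B[2]-B[1]]; e=max(e,key=np.hypot.__call__ if 0 else (lambda q:np.hypot(*q)))
    return np.round(r[0],1),np.round(r[1],1),round(float(np.degrees(np.arctan2(e[1],e[0]))),1)
print('otsu',t,'fin top',rect(f&(hsv[:,:,2]>t),74)); print('fin side',rect(f&(hsv[:,:,2]<=t),50))
g=cv2.inRange(hsv,(95,15,50),(130,110,190))
k,l,st,ce=cv2.connectedComponentsWithStats(g)
for i in range(1,k):
    if st[i][4]>300: print(st[i],ce[i].round(0))
u,vv=np.argwhere(f).mean(0)[::-1]; print('fin px',u,vv,hsv[int(ce[0][1])%384,0], 'plate hsv',hsv[int(vv)-22:int(vv)-14:3,int(u)-10])
cand=[i for i in range(1,k) if st[i][4]>300 and abs(ce[i]-[u,vv]).max()<90]
P=max(cand,key=lambda i:st[i][4]); pm=(l==P)
print('plate+',rect(pm,26))
cs,h=cv2.findContours(pm.astype(np.uint8),cv2.RETR_CCOMP,cv2.CHAIN_APPROX_NONE)
hol=[c for c,hh in zip(cs,h[0]) if hh[3]>=0 and cv2.contourArea(c)>150]
for c in hol:
    mm=np.zeros_like(pm,np.uint8); cv2.drawContours(mm,[c],-1,1,-1); print('window',rect(mm,24))
goal((0,0,0),0)
E
python3 fin.py
```

```text
otsu 198.0 fin top (array([531.9, 211.6]), array([32.9, 11.7]), 26.0)
fin side (array([530.3, 215.6]), array([35.4, 17.1]), 29.8)
fin px 304.03846153846155 199.24769230769232 [ 16 112 205] plate hsv [[165   8 121]
 [158   8 121]
 [158   8 122]]Traceback (most recent call last):
  File "fin.py", line 19, in <module>
    P=max(cand,key=lambda i:st[i][4]); pm=(l==P)
ValueError: max() iterable argument is empty
```

```bash
sed -i 's/g=cv2.inRange.*/g=cv2.inRange(hsv,(0,0,70),(180,35,150))/' fin.py; python3 fin.py
```

```text
otsu 198.0 fin top (array([532. , 211.6]), array([32.9, 11.8]), 25.1)
fin side (array([529.6, 215. ]), array([36. , 20.8]), 36.7)
[360 157  21  41 523] [369. 180.]
[ 235  167   87   63 1643] [278. 195.]
[206 238  19  42 402] [215. 257.]
[279 238  20  42 395] [288. 257.]
fin px 303.9171779141104 199.19171779141104 [ 16 110 206] plate hsv [[160   6 121]
 [160   6 121]
 [165   9 120]]
plate+ (array([506.5, 198.8]), array([99.5, 56.2]), 25.9)
window (array([487. , 188.7]), array([42.9, 42.1]), 26.0)
slide [-11.721  -5.611  -6.198] dr [ 0.01 -0.03 -1.46]
slide [-11.721  -5.611  -6.198] dr [5.000e-02 1.000e-02 3.454e+01]
pos [468.8 224.4 247.9] yang 7.3 z [-0.003 -0.001 -1.   ] j [0.28 0.1  1.68 0.   1.37 0.15] grip 0.3080167029334467 0.0 F [-0.2  0.5 -0.3] t 6.45
```

Call:
carry_out(slide=[[0.5, -0.1, 0], [1.2, -0.25, 0], [1.57, -0.33, -0.3], [1.57, -0.33, -0.8], [1.57, -0.33, -1.2], [1.57, -0.33, -1.6], [1.57, -0.33, -1.9], [1.57, -0.33, -2.1], [1.57, -0.33, -2.1], [1.57, -0.33, -2.1], [1.57, -0.33, -2.1], [1.57, -0.33, -2.1]], dr=[[0, 0, -1], [0, 0, -2.5], [0, 0, -4], [0, 0, -5.5], [0, 0, -7], [0, 0, -8.5], [0, 0, -10], [0, 0, -11.5], [0, 0, -13], [0, 0, -14.2], [0, 0, -14.2], [0, 0, -14.2]], jaw=[0.5, 0.5, 0.5, 0.5, 0.5, 0.5, 0.5, 0.5, 0.5, 0.5, 0.5, 0.5])

```text
t: 7.65
position: [532.7, 211.4, 165.1]
tool_rot: [-3.058, -0.718, 0.001]
contact_force: [0.1, -0.5, -0.8]
grip_width: 0.495
grasp_force: 0.0
```

```bash
python3 fin.py; python3 - <<'E'
from h import *
shot('wrist','w3.png'); goal((532,211.3,57),-64)
E
```

```text
otsu 200.0 fin top (array([532.2, 211.4]), array([32.5, 10.7]), 26.5)
fin side (array([535.7, 212.1]), array([35.2, 11.4]), 26.9)
[ 223  174   59   60 2015] [253. 196.]
[186 240  24  42 427] [197. 259.]
[295 240  23  39 381] [306. 258.]
[225 243  53  25 466] [246. 261.]
[436 254  32  38 582] [450. 269.]
[469 262  27  46 612] [480. 283.]
fin px 251.9136302294197 205.88529014844804 [ 19 103 238] plate hsv [[160   6 138]
 [160   6 137]
 [158   7 137]]
plate+ (array([524.2, 206.8]), array([60.8, 55.6]), 26.5)
slide [-13.321  -5.285  -4.129] dr [ 0.   -0.   12.72]
slide [-13.321  -5.285  -4.129] dr [ -0.    -0.   -23.28]
pos [532.8 211.4 165.1] yang -63.6 z [-0. -0. -1.] j [0.23 0.29 1.63 0.   1.22 1.34] grip 0.5009514149710202 0.0 F [-0.5  0.5  0. ] t 7.7
slide [-2.500e-02 -2.000e-03 -2.706e+00] dr [ 0.   -0.   -0.07]
slide [-2.500e-02 -2.000e-03 -2.706e+00] dr [ 0.    0.   35.93]
pos [533.  211.4 165.2] yang -63.6 z [-0. -0. -1.] j [0.23 0.29 1.63 0.   1.22 1.34] grip 0.49806343957066784 0.0 F [ 1.  -0.4  0.5] t 7.75
```

View pics/w3.png

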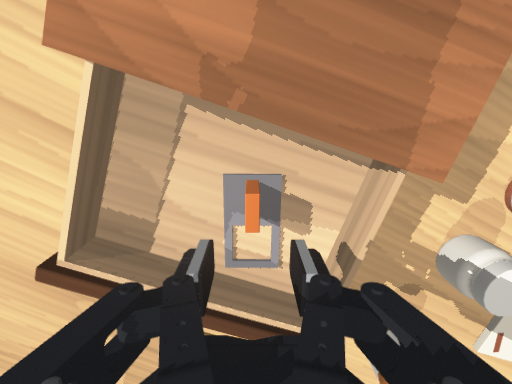

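The fin at (252,206) is centred between the fingers and aligned with them. Next I descend and grip.

Call:
carry_out(slide=[[-0.02, 0, -0.6], [-0.02, 0, -1.3], [-0.02, 0, -1.8], [-0.02, 0, -2.2], [-0.02, 0, -2.5], [-0.02, 0, -2.7], [-0.02, 0, -2.7], [-0.02, 0, -2.7], [-0.02, 0, -2.7], [-0.02, 0, -2.7], [-0.02, 0, -2.7], [-0.02, 0, -2.7]], dr=[[0, 0, 0], [0, 0, 0], [0, 0, 0], [0, 0, 0], [0, 0, 0], [0, 0, 0], [0, 0, 0], [0, 0, 0], [0, 0, 0], [0, 0, 0], [0, 0, 0], [0, 0, 0]], jaw=[0.5, 0.5, 0.5, 0.5, 0.5, 0.5, 0.5, 0.75, 0.95, 0.95, 0.95, 0.95], grip_force=45)

```text
t: 8.95
position: [533.5, 211.6, 58.4]
tool_rot: [-3.059, -0.714, -0.004]
contact_force: [0.1, 1.0, 4.6]
grip_width: 0.139
grasp_force: 45.2
```

Call:
carry_out(slide=[[0, 0, 0.3], [0, 0, 0.8], [0, 0, 1.5], [0, 0, 2.3], [0, 0, 3.0], [0, 0, 3.5], [0, -0.5, 3.5], [0.2, -1.4, 3.5], [0.3, -2.3, 3.5], [0.4, -3.2, 3.5], [0.5, -4.1, 3.5], [0.6, -5.0, 3.5], [0.7, -5.9, 3.5], [0.8, -6.8, 3.5], [0.9, -7.7, 3.5], [1.0, -8.6, 3.5], [1.1, -9.2, 3.5], [1.2, -9.6, 3.5], [1.2, -9.8, 3.5], [1.2, -9.8, 3.5]], dr=[[0, 0, 0], [0, 0, 0], [0, 0, 0], [0, 0, 0], [0, 0, 0], [0, 0, 0], [0, 0, 0], [0, 0, -0.3], [0, 0, -0.7], [0, 0, -1.1], [0, 0, -1.5], [0, 0, -1.9], [0, 0, -2.3], [0, 0, -2.7], [0, 0, -3.1], [0, 0, -3.5], [0, 0, -3.8], [0, 0, -3.9], [0, 0, -3.9], [0, 0, -3.9]], jaw=[0.95, 0.95, 0.95, 0.95, 0.95, 0.95, 0.95, 0.95, 0.95, 0.95, 0.95, 0.95, 0.95, 0.95, 0.95, 0.95, 0.95, 0.95, 0.95, 0.95])

```text
t: 10.95
position: [580.3, -180.9, 197.2]
tool_rot: [-3.136, -0.185, 0.001]
contact_force: [-0.3, 0.4, -0.2]
grip_width: 0.135
grasp_force: 44.4
```

```bash
python3 - <<'E'
from h import *
goal((581,-181,58),-83)
w=shot('wrist'); s=shot('side'); 
H=np.zeros((384,912,3),np.uint8); H[:,:512]=w['color']; H[:300,512:]=cv2.resize(s['color'][50:200,200:400],(400,300),interpolation=cv2.INTER_CUBIC)
cv2.imwrite('pics/w4.png',cv2.resize(H,(800,337),interpolation=cv2.INTER_AREA)[:,:,::-1])
E
```

```text
slide [ 1.700e-02 -2.000e-03 -3.479e+00] dr [-0.01 -0.01  0.05]
slide [ 1.700e-02 -2.000e-03 -3.479e+00] dr [-1.000e-02  1.000e-02 -3.595e+01]
pos [ 580.3 -180.9  197.2] yang -83.3 z [-0.001  0.    -1.   ] j [-0.44  0.32  1.51  0.    1.3   1.01] grip 0.1351531676387988 44.37445878982544 F [-0.3  0.4 -0.2] t 10.95
```

View pics/w4.png

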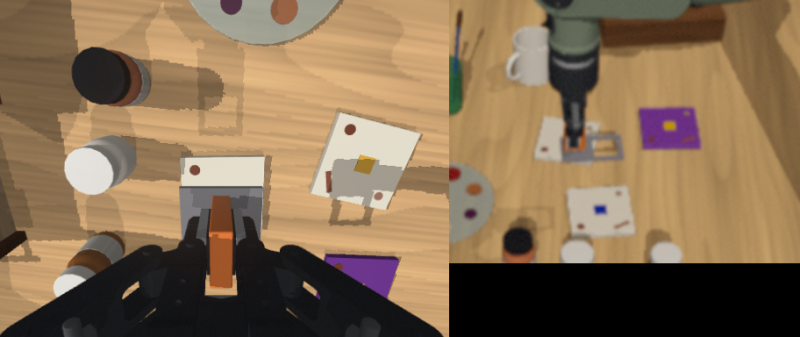

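The wrist view shows the gripped viewer over the panel. The panel's far edge runs about (206,180)–(302,177) at full resolution, with the plate's edge just below at row ~212. In the side view both wet panels are clear underneath.

```bash
cat > al.py <<'E'
from h import *
import sys
zp=float(sys.argv[1])  # plate top height
w=shot('wrist'); hsv=cv2.cvtColor(w['color'],cv2.COLOR_RGB2HSV)
cream=cv2.inRange(hsv,(8,0,175),(40,70,255))
k,l,s,ce=cv2.connectedComponentsWithStats(cream)
i=max((i for i in range(1,k) if abs(ce[i][0]-253)<40 and ce[i][1]<240),key=lambda i:s[i][4]); P=l==i; print('cream',s[i])
x0,wd=s[i][0],s[i][2]
def fit(pts,z):
    X=np.array([onz(w,*p,z)[:2] for p in pts],np.float32); 
    L=cv2.fitLine(X,cv2.DIST_HUBER,0,.1,.01).ravel(); d=L[:2]*(1 if L[1]>0 else -1); return L[2:],d,np.degrees(np.arctan2(d[1],d[0]))-90
cols=range(x0+10,x0+wd-10)
top=[(c,np.argmax(P[:,c])-.5) for c in cols]; e,d,a=fit(top,10); print('panel edge yaw',a)
h=s[i][3]; rows=range(s[i][1]+6,s[i][1]+h-6)
lf=[(np.argmax(P[r])-.5,r) for r in rows]; rt=[(511-np.argmax(P[r][::-1])+.5,r) for r in rows]
def meet(A,da,B,db): t=np.linalg.solve(np.c_[da,-db],B-A); return A+da*t[0]
y=np.array([-d[1],d[0]])
C=[]
for q in(lf,rt):
    B,db,aa=fit(q,10); C.append(meet(e,d,B,db)); 
C=np.array(C); mid=C.mean(0); print('corners',C.round(1).tolist(),'width',np.hypot(*(C[1]-C[0])),'patch est',(mid+55*y).round(1))
# plate edge (vx=-50), visible grey below the cream
bot=[(c,383-np.argmax(P[::-1,c])+.5) for c in cols]; B,db,aa=fit(bot,zp); print('plate edge yaw',aa, 'pt',B)
g=cv2.inRange(hsv,(0,0,60),(180,60,174)); r=int(np.median([b[1] for b in bot]))+6
row=g[r]; c0=253
xl=c0
ls=[];rs=[]
for r in range(r,r+14,2):
    idx=np.where(g[r,x0-25:x0+wd+25]>0)[0]+x0-25; ls.append(idx.min());rs.append(idx.max())
print('plate cols',ls,rs)
o=ctrl.get_obs(); M=att(o['tool_rot']); yv=M[:2,1]; 
print('plate mid at edge',((onz(w,np.median(ls)-.5,r-6,zp)+onz(w,np.median(rs)+.5,r-6,zp))/2).round(1),'tool',o['position'].round(1),'yaw',np.degrees(np.arctan2(yv[1],yv[0]))+90,'edge dist from tcp',np.dot(B-o['position'][:2],[-db[1],db[0]]))
E
python3 al.py 165
```

```text
cream [ 207  179   96   86 3003]
panel edge yaw 6.916168
corners [[574.5, -89.0999984741211], [592.2999877929688, -235.39999389648438]] width 147.39244 patch est [ 528.8 -168.9]
plate edge yaw 6.9141846 pt [ 601.79517 -178.71881]
plate cols [np.int64(204), np.int64(204), np.int64(204), np.int64(205), np.int64(205), np.int64(205), np.int64(205)] [np.int64(301), np.int64(301), np.int64(299), np.int64(298), np.int64(299), np.int64(298), np.int64(298)]
plate mid at edge [ 594.4 -177.6  165. ] tool [ 580.3 -179.3  197.1] yaw 6.847084187209219 edge dist from tcp -21.41892891357433
```

Call:
carry_out(slide=[[0.01, -0.01, -0.4], [0.01, -0.01, -1.0], [0.01, -0.01, -1.6], [0.01, -0.01, -2.1], [0.01, -0.01, -2.5], [0.01, -0.01, -2.8], [0.01, -0.01, -3.0], [0.01, -0.01, -3.0], [0.01, -0.01, -3.0]], dr=[[0, 0, 0], [0, 0, 0], [0, 0, 0], [0, 0, 0], [0, 0, 0], [0, 0, 0], [0, 0, 0], [0, 0, 0], [0, 0, 0]], jaw=[0.95, 0.95, 0.95, 0.95, 0.95, 0.95, 0.95, 0.95, 0.95])

```text
t: 12.0
position: [581.5, -181.3, 77.8]
tool_rot: [3.136, 0.185, 0.002]
contact_force: [0.2, -0.2, -1.4]
grip_width: 0.135
grasp_force: 44.4
```

```bash
python3 - <<'E'
from h import *
goal((581.1,-181.5,58),-83.1)
a=shot('scene'); b=shot('side')
A=cv2.resize(a['color'][190:250,165:245],(400,300),interpolation=cv2.INTER_CUBIC); B=cv2.resize(b['color'][135:195,245:325],(400,300),interpolation=cv2.INTER_CUBIC)
cv2.imwrite('pics/w5.png',np.hstack([A,B])[:,:,::-1])
# predicted window corners/patch px
o=ctrl.get_obs(); t=np.radians(6.9); x=-np.array([np.cos(t),np.sin(t),0]); y=np.array([-x[1],x[0],0])
zu=o['position'][2]-58.4+22
for c,u0,v0,f in((a,165,190,0),(b,245,135,400)):
    W=np.array([*o['position'][:2],zu])+50*x
    print([((proj(c,W+20*i*x+20*j*y+[0,0,4])-[u0,v0]+.5)*5+[f,0]).round(0).tolist() for i,j in((1,1),(1,-1),(-1,-1),(-1,1))],((proj(c,[531.3,-187.5,11])-[u0,v0]+.5)*5+[f,0]).round(0))
E
```

```text
slide [-0.009 -0.006 -0.496] dr [0.01 0.01 0.03]
slide [-0.009 -0.006 -0.496] dr [ 2.000e-02 -1.000e-02 -3.597e+01]
pos [ 581.5 -181.3   77.8] yang -83.2 z [ 0.001 -0.001 -1.   ] j [-0.44  0.47  1.59  0.    1.08  1.01] grip 0.13452691343650902 44.37703013420105 F [ 0.2 -0.2 -1.4] t 12.0
[[144.0, 100.0], [198.0, 63.0], [238.0, 108.0], [184.0, 146.0]] [196. 131.]
[[637.0, 109.0], [644.0, 157.0], [578.0, 161.0], [572.0, 112.0]] [607. 173.]
```

View pics/w5.png

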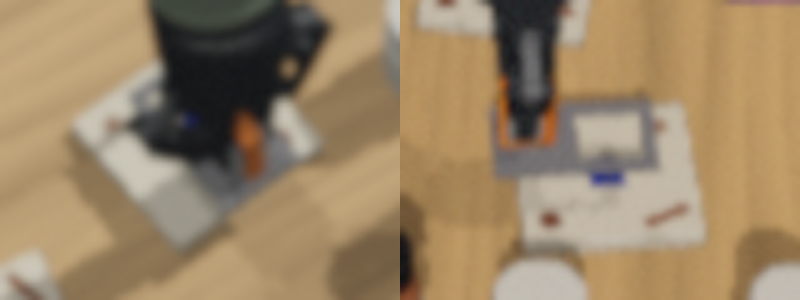

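The side view shows the window at about (575–640, 112–158), matching the prediction, and the patch at x≈607, in line with it. Final descent next.

Call:
carry_out(slide=[[-0.01, -0.005, -0.15], [-0.01, -0.005, -0.3], [-0.01, -0.005, -0.42], [-0.01, -0.005, -0.5], [-0.01, -0.005, -0.5], [-0.01, -0.005, -0.5], [-0.01, -0.005, -0.5]], dr=[[0, 0, 0], [0, 0, 0], [0, 0, 0], [0, 0, 0], [0, 0, 0], [0, 0, 0], [0, 0, 0]], jaw=[0.95, 0.95, 0.95, 0.95, 0.95, 0.95, 0.95])

```text
t: 12.8
position: [580.7, -181.3, 57.5]
tool_rot: [3.136, 0.185, 0.001]
contact_force: [0.7, -1.1, -1.1]
grip_width: 0.133
grasp_force: 44.4
```

```bash
python3 - <<'E'
from h import *
goal((581.1,-181.5,58),-83.1)
b=shot('side'); hsv=cv2.cvtColor(b['color'],cv2.COLOR_RGB2HSV)
m=cv2.inRange(hsv,(112,110,50),(125,255,255)); m[:,:250]=0;m[:,320:]=0;m[:140]=0;m[200:]=0
ys,xs=np.nonzero(m); print('blue',xs.mean(),ys.mean(),len(xs),onz(b,xs.mean(),ys.mean(),11))
g=cv2.inRange(hsv,(0,0,60),(180,60,150)); g[:,:250]=0;g[:,325:]=0;g[:140]=0;g[200:]=0
cs,h=cv2.findContours(g,cv2.RETR_CCOMP,cv2.CHAIN_APPROX_NONE)
for c,hh in zip(cs,h[0]):
    if hh[3]>=0 and cv2.contourArea(c)>30:
        mm=cv2.drawContours(np.zeros_like(g),[c],-1,1,-1); yy,xx=np.nonzero(mm); print('hole',xx.mean(),yy.mean(),len(xx),onz(b,xx.mean(),yy.mean(),23.4))
cv2.imwrite('pics/w6.png',cv2.resize(b['color'][135:195,245:325],(800,600),interpolation=cv2.INTER_CUBIC)[:,:,::-1])
E
```

```text
slide [ 0.009 -0.004  0.013] dr [0.   0.01 0.03]
slide [ 0.009 -0.004  0.013] dr [ 1.000e-02 -0.000e+00 -3.597e+01]
pos [ 580.7 -181.3   57.5] yang -83.2 z [ 0. -0. -1.] j [-0.44  0.5   1.6   0.    1.05  1.01] grip 0.13258039064200372 44.37649726867676 F [ 0.7 -1.1 -1.1] t 12.8
blue 285.6470588235294 168.94117647058823 17 [ 532.17311428 -188.39665677   11.        ]
hole 286.66883116883116 166.2987012987013 154 [ 529.45066561 -188.25826557   23.4       ]
```

View pics/w6.png

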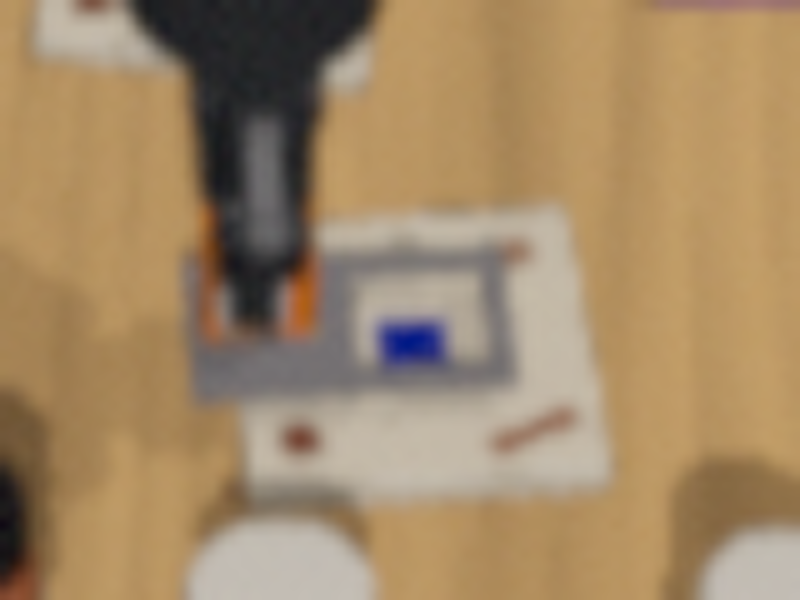

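The patch is at about (412,342) and the window's centre at about (420,325), so the window is about 2 mm too far toward −x; the vertical offset is mostly parallax. A small correction fixes it.

Call:
carry_out(slide=[[0.02, 0, 0], [0.045, 0, 0], [0.045, 0, 0], [0.045, 0, 0], [0.045, 0, 0], [0.045, 0, 0], [0.045, 0, 0]], dr=[[0, 0, 0], [0, 0, 0], [0, 0, 0], [0, 0, 0], [0, 0, 0], [0, 0, 0], [0, 0, 0]], jaw=[0.95, 0.95, 0.95, 0.95, 0.95, 0.95, 0.95])

```text
t: 13.55
position: [582.3, -181.2, 57.3]
tool_rot: [-3.136, -0.185, 0.0]
contact_force: [-0.4, -0.5, -1.1]
grip_width: 0.137
grasp_force: 44.4
```

```bash
python3 - <<'E'
from h import *
goal((581.1,-181.5,58),-83.1); print(abs(ctrl.get_obs()['joint_vel']).max())
ctrl.sign_off()
E
```

```text
slide [-0.03  -0.007  0.018] dr [-0.   -0.    0.03]
slide [-0.03  -0.007  0.018] dr [ -0.     0.   -35.97]
pos [ 582.3 -181.2   57.3] yang -83.2 z [-0.  0. -1.] j [-0.44  0.5   1.59  0.    1.05  1.01] grip 0.13695153424966486 44.37720537185669 F [-0.4 -0.5 -1.1] t 13.55
0.002073681227501264
the job is handed in; nothing more can be done
```

I handed the job in at 13.6 s: drawer pulled about 165 mm, viewer still gripped level and still about 1 cm above the blue patch and parallel to its panel, with the window centred to within about 2 mm by my estimate (no picture taken after the last 1.8 mm correction).

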